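Fetch the gift box from behind the chocolate jars

TASK

Move both jars from the display step into the aluminium side tray, and while they wait there take the gold gift box from behind them and set it flat in the middle of the white paper doily on the serving board. Then put the jars back on the display step, each upright in the middle of the mat in the colour of its own lid (they may have been standing on the wrong ones). Set everything down gently rather than dropping it, never tip a jar over, and leave the bowl of truffles and the tongs alone.

Things in the scene. Friction and masses are not known exactly. Their poses are not given: they have to be found in the camera images.
- jar_red_center (a point): round jar of dark chocolates with a red lid, loose, upright, 56 mm in diameter and 90 mm tall (the lid, as wide as the jar, is the top 17 mm), 0.2 to 0.42 kg; the point is its centre, 45 mm above its foot; z is up. It may start on either mat.
- jar_blue_center (a point): round jar of cream-coloured chocolates with a blue lid, loose, upright, 56 mm in diameter and 90 mm tall (the lid, as wide as the jar, is the top 17 mm), 0.2 to 0.42 kg; the point is its centre, 45 mm above its foot; z is up. It may start on either mat.
- mat_red: flat round red mat, 86 mm in diameter, 3 mm thick, fixed on the white display step (its top face is 23 mm above the table); origin at the centre of its underside, z up. At the start a jar stands on it and its rim shows all round; the two mats lie side by side, about 96 mm apart, along the robot-side edge of the step.
- mat_blue: flat round blue mat, 86 mm in diameter, 3 mm thick, fixed on the white display step (its top face is 23 mm above the table); origin at the centre of its underside, z up. At the start a jar stands on it and its rim shows all round; the two mats lie side by side, about 96 mm apart, along the robot-side edge of the step.
- giftbox_center (a point): gold gift box with a dark brown ribbon cross, loose, rigid, 56 mm (its x) by 90 mm (its y) by 38 mm tall, 0.15 to 0.31 kg; the point is its centre, 19 mm above its foot. It lies on the white display step (top face 20 mm above the table, 260 mm deep by 250 mm wide) beyond the two jars as seen from the robot, its 90 mm side roughly parallel to the row of jars, with a gap of some 25 to 60 mm to them; a clear fence, 30 mm above the step, stands about 40 to 60 mm beyond it.
- side_tray: shallow empty aluminium tray with an upright rim, fixed, to one side (left or right) of the display step; outside 230 mm (its x) by 130 mm (its y), walls and floor 5 mm thick, rim 15 mm high; origin at the centre of its underside, z up; the jars stand on its floor, 5 mm above the table.
- board_spot (a point): centre of the top of the round white paper doily (140 mm across) on the dark wooden serving board (170 by 150 mm), fixed, on the side of the display step opposite the tray; the doily's top is 16.5 mm above the table; z up.
- bowl: white bowl heaped with truffles, 100 mm across, 68 mm tall, bystander; origin at the centre of its underside.
- tongs: steel tongs with a black round pivot lying flat, 180 mm long, 8 mm high, bystander; origin near the middle at the underside, x along the arms.
Things that resemble listed ones, but are neither listed nor needed, are in the scene too. What is meant by the part that bears giftbox_center is not purple or turquoise, and is the smaller of those in its own colour.

How it is judged:
By the outcome, as a careful person would: the job done as asked, in the order asked, and still so for the second after the job is handed in, with the robot touching nothing.
It also fails if it takes over 138 s, if anything falls off the work surface, if the arm or the gripper's body presses on something with over 40 N, if the wrist force passes 120 N, or if a joint passes its speed limit or range.

ROBOT

A 6-joint arm with a two-finger parallel gripper is mounted at the origin on the work surface. World frame = base frame: x ahead of the robot, y to its left, z up, the work surface at z = 0. Lengths are in m, angles in rad, forces in N, time in s.
With the tool pointing down it reaches from about 0.375 to 0.925 m from the base axis. Payload 5.7 kg.
Tool frame: the origin (TCP) lies at the very end of the fingers, on their centre line; the grasp point (between the pads) lies 19 mm behind it (r.grip_depth is the distance from the TCP to the grasp point, in m); z points along the fingers, y is the line along which they close (so a half turn about z gives the same grasp; the last joint's range is limited). The gripper opens to 85 mm and grips with 20 to 120 N. Pads are 22 mm wide; open, the fingers measure 114 mm over their backs; the gripper's body (76 mm by 85 mm) begins 54 mm behind the grasp point. The pads swing forward as they close: fully open they stand 13 mm farther back than shut.
Start: joints at [-1.421, 0.359, 1.51, -0, 1.272, -0.115], TCP at [0.157, -0.579, 0.231] pointing down, gripper open.
Joint ranges: [-2.97, 2.97], [-1.01, 2.36], [0.21, 2.38], [-0.96, 4.11], [0.2, 2.71], [-2.98, 2.98]. Speed limits (rad/s): [2.39, 2.39, 3.14, 3.14, 3.14, 3.14].

INTERFACE

Orientations are given as [roll, pitch, yaw] about the fixed x, y, z axes, in that order (R = Rz(yaw) Ry(pitch) Rx(roll)).
In Python, from rig import sensors, imaging, job, r gives the robot as it stands.
- The arm moves only by the tool servo_tool, never from a script. Its argument "deltas" is a list of rows, each an object with "translation": the shift along the tool's x, y, z in m, a list of three; "delta_rot": the turn, a rotation vector about the tool's x, y, z in degrees, a list of three; "grip": the closure, from -1 (fully open) to 1 (shut). A call has 1 to 8 rows; each row is the pose to reach, as a shift and turn from the pose commanded when the call began, along the tool's axes at that moment; what a row does not reach only later rows make up. A row lasts 1/8 s, in which the tool goes at most 62.5 mm and 10.7 degrees, less where a joint would pass 70% of its speed; a pose out of reach is approached as far as the arm can. A call with a gripper value outside its range is refused whole. The fingers move at their own pace and stop on an object; "newtons" is the grip in N (left out, the last holds). Time passes only in rows, so rows that repeat a pose let the fingers close. It gives the time, the measured TCP pose, the force, the opening and the grip force at its end, in the units of the state.
- sensors.state(): the state, without advancing time (a new reading comes with each control period).
- imaging.camera(name): name is "side" or "top" or "wrist"; returns the picture (480x640x3 uint8, red, green, blue); there is no depth.
- imaging.calibration(name): a dict with "fovy" (degrees; the focal length in pixels is half the picture's height over the tangent of half this angle, whatever the lens; pixels are square), "cx", "cy" (the principal point, pixels), "eye" and "rotation" of the camera in the world; the wrist camera has in their place "tool_from_camera" (4x4, takes a point from camera to tool coordinates, whose origin is the TCP and whose axes are the flange's). Camera axes: x right, y down, z forward; pixel columns grow to the right and rows downward; lengths in m; the calibration is good to about 2 mm. A picture is of the moment at which its call begins: read the wrist's pose just before it. calibration takes no time and is no camera call.
- job.hand_in(): hands the job in; it is judged then, once.
The state is a dict: "time": time; "joints": joint angles; "joint_vel": joint speeds; "effort": joint torques, N m; "eef_pos": TCP position; "ee_rot": TCP orientation; "ft_force": force on the tool from outside, world axes, zero at the start; "ft_torque": the same for the moment, N m; "opening": finger opening in m; "gripper_force": force on a finger pad.
Only numpy, scipy, OpenCV 4.12 (cv2) and the standard library are available. Lean on these libraries where they do the work, as an engineer would, in place of code of your own. Each camera call takes 0.05 s, during which the arm holds its last target. There are 200 camera calls.

## Working session

There is one attempt and no reset: what is moved stays moved. The work goes in short steps, Python scripts to look and compute and a tool call to move; the robot and the scene stay as the last step left them, time stands still between calls to the robot, and variables do not carry over. Pictures are saved under pics/ and viewed, at most 14 in all, crops included, and the job is handed in when it is done.

Besides the shell and the picture viewer there is one more tool, called as a command line: name --argument value ..., lists and objects as JSON in quotes. servo_tool: Moves the arm, as the interface text tells. Its arguments: {"type":"object","properties":{"deltas":{"type":"array","items":{"type":"object","properties":{"translation":{"type":"array","items":{"type":"number"}},"delta_rot":{"type":"array","items":{"type":"number"}},"grip":{"type":"number"}}}},"newtons":{"type":"number"}},"required":["deltas"]}

```bash
ls; mkdir -p pics; python3 - <<'E'
from rig import sensors, imaging, job, r
import cv2
print(sensors.state())
for n in ("top","side"):
    cv2.imwrite(f"pics/{n}0.png",imaging.camera(n)[:,:,::-1]); print(n,imaging.calibration(n))
print(imaging.calibration("wrist"), r.grip_depth)
E
```

```text
pics
{'time': 0.0, 'joints': array([-1.42107864e+00,  3.59525927e-01,  1.51144026e+00,  1.14780812e-05,
        1.27253111e+00, -1.15097063e-01]), 'joint_vel': array([-0.00216269, -0.00154442, -0.00200372, -0.00058089, -0.00074986,
       -0.00136329]), 'effort': array([ 1.77915041e-03, -5.27617550e+01, -2.78620863e+01,  1.58646685e-04,
        1.36230252e-02,  4.05540220e-06]), 'eef_pos': array([ 0.15693214, -0.57839283,  0.23043818]), 'ee_rot': array([-3.13970187e+00, -2.29627489e-04,  2.64811152e-01]), 'ft_force': array([ 0.37545238,  0.49648243, -0.70258853]), 'ft_torque': array([0.02210196, 0.04891273, 0.00330849]), 'gripper_force': 0.0, 'opening': 0.08517645418135693}
top {'fovy': 46.297480551496974, 'cx': 322.4718494238092, 'cy': 241.74484125968112, 'eye': array([ 0.46305263, -0.00183502,  1.50575808]), 'rotation': array([-3.09717685,  0.0064617 , -1.5780188 ])}
side {'fovy': 52.800006805266634, 'cx': 329.817825072707, 'cy': 232.80086723097025, 'eye': array([0.22444111, 0.83901673, 0.94216484]), 'rotation': array([-2.32786082, -0.01462849, -2.79047623])}
{'fovy': 70.39430545894132, 'cx': 319.0003400986399, 'cy': 240.81208548713838, 'tool_from_camera': array([[ 7.51606888e-04, -9.64492205e-01, -2.64110244e-01,
         6.71021410e-02],
       [ 9.99999455e-01,  5.33399952e-04,  8.97906794e-04,
        -8.90907373e-05],
       [-7.25147713e-04, -2.64110774e-01,  9.64492080e-01,
        -1.42690294e-01],
       [ 0.00000000e+00,  0.00000000e+00,  0.00000000e+00,
         1.00000000e+00]])} 0.0187
```

View pics/top0.png

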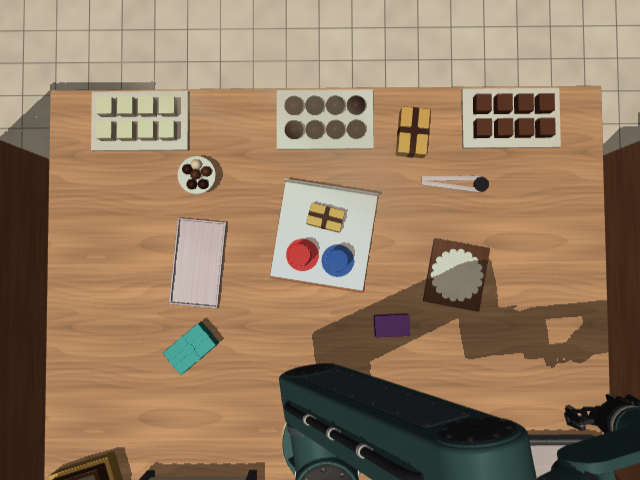

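View pics/side0.png

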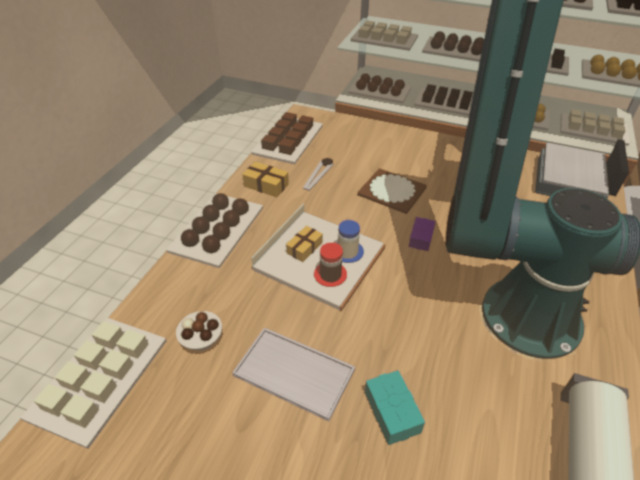

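The top view shows two gold boxes with brown ribbon: a small one on the step at (326,216) and a bigger one at (414,132). The small one fits, since it's the smaller of the two and lies beyond the jars. Purple (392,325) and turquoise (190,347) are decoys. The red lid is at (302,254), the blue lid at (338,260), the tray at (198,263) and the doily at (457,274). Next I measure these positions and take a crop to confirm the box.

```bash
cat > h.py <<'E'
import numpy as np, cv2
from scipy.spatial.transform import Rotation as R
from rig import sensors, imaging, r
def cam(n):
    c=imaging.calibration(n)
    if n=="wrist":
        s=sensors.state(); T=np.eye(4); T[:3,:3]=R.from_euler('xyz',s['ee_rot']).as_matrix(); T[:3,3]=s['eef_pos']
        T=T@c['tool_from_camera']; Rm,e=T[:3,:3],T[:3,3]
    else: Rm,e=R.from_euler('xyz',c['rotation']).as_matrix(),c['eye']
    return Rm,e,240/np.tan(np.radians(c['fovy']/2)),c['cx'],c['cy']
def ray(C,p,z):
    Rm,e,f,cx,cy=C; d=Rm@np.array([(p[0]-cx)/f,(p[1]-cy)/f,1]); return (e+d*(z-e[2])/d[2])
def blob(m,box=None,k=0):
    m=m.astype(np.uint8)
    if box: q=np.zeros_like(m); x0,y0,x1,y1=box; q[y0:y1,x0:x1]=m[y0:y1,x0:x1]; m=q
    if k: m=cv2.morphologyEx(m,cv2.MORPH_CLOSE,np.ones((k,k)))
    cs,_=cv2.findContours(m,cv2.RETR_EXTERNAL,cv2.CHAIN_APPROX_NONE)
    return max(cs,key=cv2.contourArea) if cs else None
def masks(im):
    h=cv2.cvtColor(im,cv2.COLOR_RGB2HSV).astype(int); H,S,V=h[...,0],h[...,1],h[...,2]
    return dict(red=((H<6)|(H>173))&(S>150)&(V>70),blue=(H>100)&(H<125)&(S>120)&(V>50),gold=(H>14)&(H<28)&(S>125)&(V>100),
      white=(S<45)&(V>120),dark=(V<75)&(H<20))
E
python3 - <<'E'
from h import *
im=cv2.imread("pics/top0.png")[:,:,::-1].copy(); C=cam("top"); M=masks(im)
def rep(n,c,z):
    (x,y),(w,h),a=cv2.minAreaRect(c); B=cv2.boxPoints(((x,y),(w,h),a)); P=np.array([ray(C,b,z)[:2] for b in B])
    print(n,(round(x),round(y)),"ctr",P.mean(0).round(4),"edges",np.linalg.norm(P[1]-P[0]).round(3),np.linalg.norm(P[2]-P[1]).round(3),"ang",[np.degrees(np.arctan2(*(P[k+1]-P[k])[::-1])).round(1) for k in(0,1)])
for n in("red","blue"):
    c=blob(M[n],(270,180,380,290)); rep(n,c,.1); x,y,w,h=cv2.boundingRect(c); print(x,y,w,h)
rep("box",blob(M["gold"],(290,185,370,235),7),.058)
rep("step",blob(M["white"],(255,170,390,300),5),.02)
rep("tray",blob(M["white"]|((cv2.cvtColor(im,cv2.COLOR_RGB2HSV)[...,1]<50)),(160,205,240,315),5),.015)
rep("doily",blob(M["white"]|(cv2.cvtColor(im,cv2.COLOR_RGB2HSV)[...,1]<70),(420,235,495,312),5),.0165)
cr=np.hstack([cv2.resize(im[170:300,260:390],(390,390),interpolation=2),cv2.resize(im[70:200,350:480],(390,390),interpolation=2)])
cv2.imwrite("pics/crop.png",cr[:,:,::-1])
E
```

```text
red (302, 255) ctr [0.494  0.0583] edges 0.076 0.076 ang [np.float64(-45.3), np.float64(-135.4)]
287 239 31 32
blue (337, 260) ctr [ 0.479  -0.0298] edges 0.078 0.076 ang [np.float64(-45.4), np.float64(-135.5)]
322 245 32 32
box (325, 217) ctr [ 5.908e-01 -1.000e-04] edges 0.055 0.089 ang [np.float64(-14.4), np.float64(-104.5)]
step (324, 234) ctr [0.5494 0.0039] edges 0.262 0.249 ang [np.float64(-9.3), np.float64(-99.6)]
tray (197, 263) ctr [0.4768 0.3401] edges 0.229 0.131 ang [np.float64(-5.5), np.float64(-96.2)]
doily (456, 274) ctr [ 0.4401 -0.3465] edges 0.139 0.137 ang [np.float64(-30.5), np.float64(-120.4)]
```

View pics/crop.png

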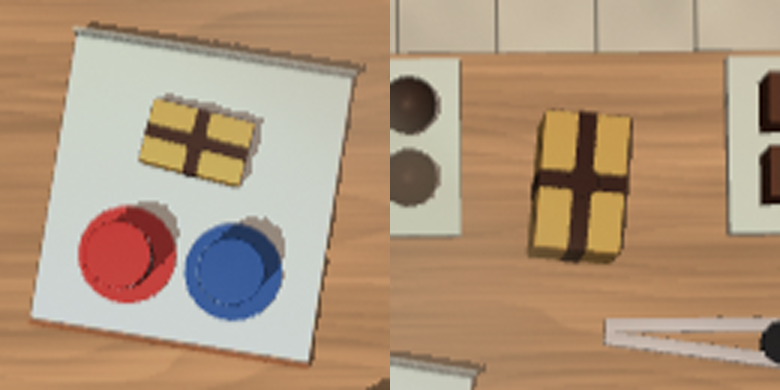

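The crop confirms it: the small gold box on the step (left, 55×89 mm) is the one. Both jars already stand on mats of their own lid colour. Next I move above the jars for a wrist view.

servo_tool --deltas '[{"translation": [0.03, -0.03, -0.02], "delta_rot": [0, 0, -5], "grip": -1}, {"translation": [0.07, -0.07, -0.05], "delta_rot": [0, 0, -12], "grip": -1}, {"translation": [0.11, -0.11, -0.07], "delta_rot": [0, 0, -20], "grip": -1}, {"translation": [0.15, -0.15, -0.07], "delta_rot": [0, 0, -28], "grip": -1}, {"translation": [0.19, -0.19, -0.07], "delta_rot": [0, 0, -36], "grip": -1}, {"translation": [0.23, -0.23, -0.07], "delta_rot": [0, 0, -44], "grip": -1}, {"translation": [0.27, -0.27, -0.07], "delta_rot": [0, 0, -52], "grip": -1}, {"translation": [0.31, -0.31, -0.07], "delta_rot": [0, 0, -60], "grip": -1}]'

```text
time: 1.1
eef_pos: [0.3755, -0.197, 0.3012]
ee_rot: [3.142, -0.0, 1.316]
ft_force: [0.8, -0.9, -0.3]
opening: 0.0857
gripper_force: 0.0
```

```bash
cat >> h.py <<'E'
def to(x,y,z,yaw):
    s=sensors.state(); A=R.from_euler('xyz',s['ee_rot']); B=R.from_euler('xyz',[np.pi,0,np.radians(yaw)])
    print("t",round(s['time'],2),"pos",s['eef_pos'].round(4),"rpy",np.degrees(s['ee_rot']).round(1),"F",s['ft_force'].round(1),"open",round(s['opening'],4))
    print("delta",A.inv().apply(np.array([x,y,z])-s['eef_pos']).round(4),"rot",np.degrees((A.inv()*B).as_rotvec()).round(1))
E
python3 -c "
from h import *; to(.49,.02,.3,80)"
```

```text
t 1.1 pos [ 0.3755 -0.197   0.3012] rpy [180.   -0.   75.4] F [ 0.8 -0.9 -0.3] open 0.0857
delta [0.2388 0.0562 0.0012] rot [ 0.  -0.  -4.6]
```

servo_tool --deltas '[{"translation": [0.05, 0.01, 0], "delta_rot": [0, 0, -1], "grip": -1}, {"translation": [0.1, 0.022, 0], "delta_rot": [0, 0, -2], "grip": -1}, {"translation": [0.15, 0.035, 0], "delta_rot": [0, 0, -3], "grip": -1}, {"translation": [0.2, 0.047, 0], "delta_rot": [0, 0, -4], "grip": -1}, {"translation": [0.239, 0.056, 0], "delta_rot": [0, 0, -4.6], "grip": -1}, {"translation": [0.239, 0.056, 0], "delta_rot": [0, 0, -4.6], "grip": -1}]'

```text
time: 1.85
eef_pos: [0.491, 0.0201, 0.3009]
ee_rot: [-3.141, -0.001, 1.396]
ft_force: [-0.9, -1.0, -0.3]
opening: 0.0854
gripper_force: 0.0
```

```bash
python3 - <<'E'
from h import *
to(.49,.02,.3,80); C=cam("wrist"); im=imaging.camera("wrist"); cv2.imwrite("pics/w1.png",im[:,:,::-1])
M=masks(im)
for n in("red","blue"):
    c=blob(M[n]); x,y,w,h=cv2.boundingRect(c); print(n,x,y,w,h,cv2.contourArea(c))
for z in (.113,.023):
  for p in ((200,240),(440,240)): print(p,z,ray(C,p,z).round(3))
E
```

```text
t 1.85 pos [0.491  0.0201 0.3009] rpy [-180.   -0.   80.] F [-0.9 -1.  -0.3] open 0.0854
delta [-0.0003 -0.001   0.0009] rot [-0. -0. -0.]
red 282 133 70 72 3818.5
blue 285 212 66 78 3848.5
(200, 240) 0.113 [0.369 0.018 0.113]
(440, 240) 0.113 [ 0.607 -0.023  0.113]
(200, 240) 0.023 [0.333 0.    0.023]
(440, 240) 0.023 [ 0.635 -0.053  0.023]
```

View pics/w1.png

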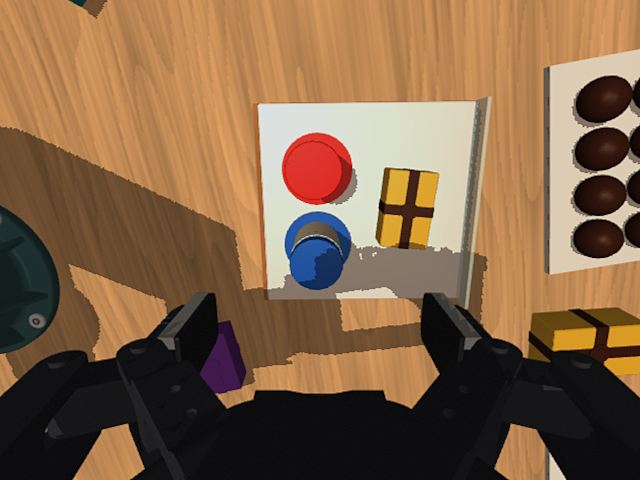

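Wrist view: red lid at about (311,170) over its mat at (317,168), blue lid at about (316,262) over its mat at (318,245), gold box at (407,208). Now I fit the lid circles.

```bash
python3 - <<'E'
from h import *
im=cv2.imread("pics/w1.png")[:,:,::-1].copy(); C=cam("wrist"); M=masks(im)
for n,b in(("red",(270,120,365,215)),("blue",(270,205,365,300))):
    g=im[b[1]:b[3],b[0]:b[2],0 if n=="red" else 2]; g=cv2.resize(g,None,fx=4,fy=4,interpolation=cv2.INTER_CUBIC)
    for rr,z,l in(((26,31),.113,"lid"),((31,38),.023,"mat")):
        c=cv2.HoughCircles(g,cv2.HOUGH_GRADIENT,1,20,param1=60,param2=12,minRadius=rr[0]*4,maxRadius=rr[1]*4)
        for q in ([] if c is None else c[0][:2]):
            p=(q[0]/4+b[0],q[1]/4+b[1]); print(n,l,np.round(p,1),round(q[2]/4,1),ray(C,p,z)[:2].round(4))
c=blob(M["gold"],(370,150,450,260),9); P=np.array([ray(C,b,.058)[:2] for b in cv2.boxPoints(cv2.minAreaRect(c))])
print("box",P.mean(0).round(4),[np.linalg.norm(P[k+1]-P[k]).round(3) for k in(0,1)],[np.degrees(np.arctan2(*(P[k+1]-P[k])[::-1])).round(1) for k in(0,1)])
T=imaging.camera("top"); Ct=cam("top")
for n in("red","blue"):
    x,y,w,h=cv2.boundingRect(blob(masks(cv2.imread("pics/top0.png")[:,:,::-1].copy())[n],(270,180,380,290))); print(n,"top mat",ray(Ct,(x+w/2-.5,y+h/2-.5),.023)[:2].round(4))
E
```

```text
red lid [313.1 169.6] 29.2 [0.4929 0.0656]
red lid [316.6 173.4] 30.8 [0.4956 0.0616]
red mat [319.9 174.1] 35.6 [0.4974 0.0538]
red mat [307.6 174.9] 35.4 [0.4825 0.0555]
blue lid [316.1 266.4] 27.0 [ 0.4785 -0.0309]
blue lid [318.9 240.6] 29.8 [ 0.4861 -0.0043]
blue mat [317.6 243.9] 33.2 [ 0.4792 -0.0325]
blue mat [326.4 262.9] 35.9 [ 0.4859 -0.0598]
box [0.5782 0.0276] [np.float64(0.041), np.float64(0.029)] [np.float64(75.6), np.float64(-17.0)]
red top mat [0.4957 0.0616]
blue top mat [ 0.4792 -0.032 ]
```

servo_tool --deltas '[{"translation": [0.022, -0.003, 0.02], "grip": -1}, {"translation": [0.043, -0.006, 0.05], "grip": -1}, {"translation": [0.044, -0.006, 0.1], "grip": -1}, {"translation": [0.044, -0.006, 0.15], "grip": -1}, {"translation": [0.044, -0.006, 0.19], "grip": -1}, {"translation": [0.044, -0.006, 0.22], "grip": -1}, {"translation": [0.044, -0.006, 0.237], "grip": -1}, {"translation": [0.044, -0.006, 0.245], "grip": -1}]' --newtons 35

```text
invalid input at $.deltas[0]: expected keys translation, delta_rot, grip
```

```bash
python3 - <<'E'
from h import *
to(.493,.0645,.056,80); im=imaging.camera("wrist"); cv2.imwrite("pics/w2.png",im[:,:,::-1])
E
```

```text
t 1.95 pos [0.4898 0.018  0.3009] rpy [-179.9    0.    79.8] F [-0.1  0.2  0.5] open 0.0853
delta [ 0.0465 -0.0048  0.2449] rot [-0.1  0.  -0.2]
```

View pics/w2.png

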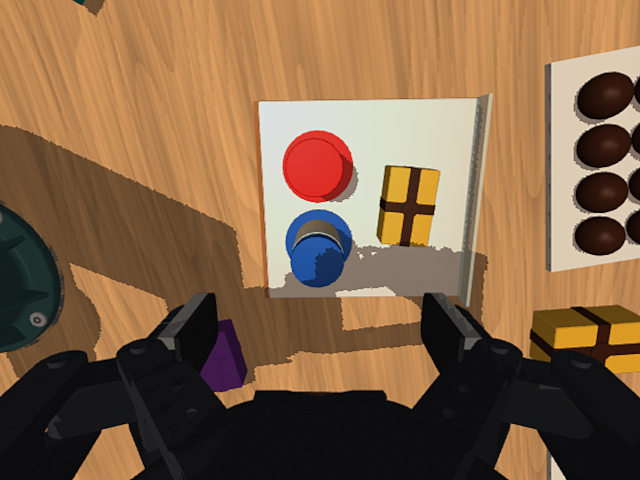

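The call was refused because every row needs all three keys, so the picture shows the same scene as before with nothing moved. I'll resend it.

servo_tool --deltas '[{"translation": [0.022, -0.003, 0.02], "delta_rot": [0, 0, 0], "grip": -1}, {"translation": [0.045, -0.005, 0.05], "delta_rot": [0, 0, 0], "grip": -1}, {"translation": [0.046, -0.005, 0.1], "delta_rot": [0, 0, 0], "grip": -1}, {"translation": [0.046, -0.005, 0.14], "delta_rot": [0, 0, 0], "grip": -1}, {"translation": [0.046, -0.005, 0.14], "delta_rot": [0, 0, 0], "grip": -1}]' --newtons 35

```text
time: 2.62
eef_pos: [0.4905, 0.0629, 0.159]
ee_rot: [-3.135, 0.001, 1.391]
ft_force: [-0.5, -0.5, 0.4]
opening: 0.0856
gripper_force: 0.0
```

```bash
python3 - <<'E'
from h import *
to(.493,.0645,.056,80); C=cam("wrist"); im=imaging.camera("wrist"); cv2.imwrite("pics/w3.png",im[:,:,::-1]); to(.493,.0645,.056,80)
c=blob(masks(im)["red"]); print(cv2.boundingRect(c)); Rm,e,f,cx,cy=C
for p in ((.493,.0645,.113),(.4957,.0616,.023)):
    q=Rm.T@(np.array(p)-e); print(q[:2]/q[2]*f+[cx,cy], 28/1000/q[2]*f)
E
```

```text
t 2.62 pos [0.4905 0.0629 0.159 ] rpy [-1.796e+02  1.000e-01  7.970e+01] F [-0.5 -0.5  0.4] open 0.0856
delta [0.0021 0.0029 0.103 ] rot [-0.4  0.1 -0.3]
t 2.67 pos [0.4925 0.0631 0.1609] rpy [-179.8    0.    79.7] F [-0.2  0.1  0.1] open 0.0856
delta [0.0016 0.0006 0.1049] rot [-0.2  0.  -0.3]
(276, 179, 101, 123)
[322.4888858  262.41814395] 47.855012653848625
[326.06098545 230.20732021] 33.257905887773575
```

View pics/w3.png

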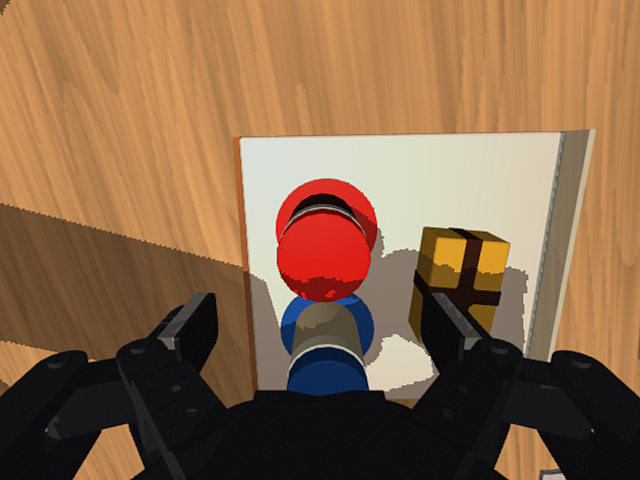

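Close view: red lid centred at about (324,254) with r 47, mat at (327,229). The jar sits about 5 mm further along tool x than I'd estimated, so I correct and grasp.

servo_tool --deltas '[{"translation": [0.006, 0.002, 0.03], "delta_rot": [0, 0, 0], "grip": -1}, {"translation": [0.006, 0.002, 0.06], "delta_rot": [0, 0, 0], "grip": -1}, {"translation": [0.006, 0.002, 0.09], "delta_rot": [0, 0, 0], "grip": -1}, {"translation": [0.006, 0.002, 0.104], "delta_rot": [0, 0, 0], "grip": -1}, {"translation": [0.006, 0.002, 0.104], "delta_rot": [0, 0, 0], "grip": -1}, {"translation": [0.006, 0.002, 0.104], "delta_rot": [0, 0, 0], "grip": 1}, {"translation": [0.006, 0.002, 0.104], "delta_rot": [0, 0, 0], "grip": 1}, {"translation": [0.006, 0.002, 0.104], "delta_rot": [0, 0, 0], "grip": 1}]' --newtons 35

```text
time: 3.68
eef_pos: [0.4966, 0.0699, 0.0587]
ee_rot: [3.141, -0.0, 1.392]
ft_force: [-3.5, 0.4, 6.8]
opening: 0.0556
gripper_force: 29.5
```

servo_tool --deltas '[{"translation": [0, 0, 0], "delta_rot": [0, 0, 0], "grip": 1}, {"translation": [0, 0, 0], "delta_rot": [0, 0, 0], "grip": 1}, {"translation": [0, 0, 0], "delta_rot": [0, 0, 0], "grip": 1}]'

```text
time: 4.05
eef_pos: [0.4967, 0.0699, 0.0587]
ee_rot: [3.141, -0.0, 1.392]
ft_force: [-3.0, 0.2, 6.2]
opening: 0.0553
gripper_force: 29.5
```

servo_tool --deltas '[{"translation": [0, 0, -0.015], "delta_rot": [0, 0, 0], "grip": 1}, {"translation": [0, 0, -0.04], "delta_rot": [0, 0, 0], "grip": 1}, {"translation": [0.02, -0.002, -0.06], "delta_rot": [0, 0, 0], "grip": 1}, {"translation": [0.055, -0.004, -0.06], "delta_rot": [0, 0, 0], "grip": 1}, {"translation": [0.1, -0.006, -0.06], "delta_rot": [0, 0, 0], "grip": 1}, {"translation": [0.145, -0.009, -0.06], "delta_rot": [0, 0, 0], "grip": 1}, {"translation": [0.19, -0.012, -0.06], "delta_rot": [0, 0, 0], "grip": 1}, {"translation": [0.23, -0.014, -0.06], "delta_rot": [0, 0, 0], "grip": 1}]'

```text
time: 5.05
eef_pos: [0.5241, 0.3004, 0.1186]
ee_rot: [3.14, -0.001, 1.393]
ft_force: [0.0, -0.4, -2.0]
opening: 0.0555
gripper_force: 32.0
```

```bash
python3 - <<'E'
from h import *
to(.5285,.335,.041,79.8)
E
```

```text
t 5.05 pos [0.5241 0.3004 0.1186] rpy [179.9  -0.   79.8] F [ 0.  -0.4 -2. ] open 0.0555
delta [ 0.0348 -0.0019  0.0776] rot [ 0.1 -0.   0. ]
```

servo_tool --deltas '[{"translation": [0.025, -0.001, 0.005], "delta_rot": [0, 0, 0], "grip": 1}, {"translation": [0.035, -0.002, 0.02], "delta_rot": [0, 0, 0], "grip": 1}, {"translation": [0.035, -0.002, 0.045], "delta_rot": [0, 0, 0], "grip": 1}, {"translation": [0.035, -0.002, 0.063], "delta_rot": [0, 0, 0], "grip": 1}, {"translation": [0.035, -0.002, 0.07], "delta_rot": [0, 0, 0], "grip": 1}, {"translation": [0.035, -0.002, 0.072], "delta_rot": [0, 0, 0], "grip": 1}]'

```text
time: 5.8
eef_pos: [0.5279, 0.3327, 0.0449]
ee_rot: [-3.141, 0.001, 1.392]
ft_force: [-0.5, 0.2, -1.1]
opening: 0.0555
gripper_force: 32.1
```

servo_tool --deltas '[{"translation": [0, 0, 0.001], "delta_rot": [0, 0, 0], "grip": 1}, {"translation": [0, 0, 0.002], "delta_rot": [0, 0, 0], "grip": 1}, {"translation": [0, 0, 0.003], "delta_rot": [0, 0, 0], "grip": 1}]'

```text
time: 6.18
eef_pos: [0.5283, 0.3335, 0.0429]
ee_rot: [3.141, -0.001, 1.392]
ft_force: [-0.9, 0.5, -1.2]
opening: 0.0552
gripper_force: 32.1
```

servo_tool --deltas '[{"translation": [0, 0, 0.001], "delta_rot": [0, 0, 0], "grip": 1}, {"translation": [0, 0, 0.002], "delta_rot": [0, 0, 0], "grip": 1}, {"translation": [0, 0, 0.002], "delta_rot": [0, 0, 0], "grip": 1}]'

```text
time: 6.55
eef_pos: [0.528, 0.3334, 0.0408]
ee_rot: [3.141, -0.0, 1.392]
ft_force: [-2.5, -1.0, 4.6]
opening: 0.0552
gripper_force: 32.5
```

servo_tool --deltas '[{"translation": [0, 0, 0.001], "delta_rot": [0, 0, 0], "grip": 1}, {"translation": [0, 0, 0.001], "delta_rot": [0, 0, 0], "grip": 1}]'

```text
time: 6.8
eef_pos: [0.528, 0.3334, 0.0408]
ee_rot: [3.141, -0.0, 1.392]
ft_force: [-4.1, -1.2, 10.0]
opening: 0.0554
gripper_force: 32.7
```

servo_tool --deltas '[{"translation": [0, 0, -0.001], "delta_rot": [0, 0, 0], "grip": -1}, {"translation": [0, 0, -0.001], "delta_rot": [0, 0, 0], "grip": -1}, {"translation": [0, 0, -0.001], "delta_rot": [0, 0, 0], "grip": -1}, {"translation": [0, 0, -0.002], "delta_rot": [0, 0, 0], "grip": -1}, {"translation": [0, 0, -0.03], "delta_rot": [0, 0, 0], "grip": -1}, {"translation": [0, 0, -0.08], "delta_rot": [0, 0, 0], "grip": -1}, {"translation": [-0.02, 0, -0.12], "delta_rot": [0, 0, 0], "grip": -1}, {"translation": [-0.06, 0.003, -0.122], "delta_rot": [0, 0, 0], "grip": -1}]'

```text
time: 7.8
eef_pos: [0.523, 0.2753, 0.1651]
ee_rot: [3.135, -0.005, 1.394]
ft_force: [0.5, -0.7, -0.8]
opening: 0.0853
gripper_force: 0.0
```

servo_tool --deltas '[{"translation": [-0.05, 0.002, 0], "delta_rot": [0, 0, 0], "grip": -1}, {"translation": [-0.1, 0.005, 0], "delta_rot": [0, 0, 0], "grip": -1}, {"translation": [-0.15, 0.007, 0], "delta_rot": [0, 0, 0], "grip": -1}, {"translation": [-0.2, 0.009, 0], "delta_rot": [0, 0, 0], "grip": -1}, {"translation": [-0.25, 0.011, 0], "delta_rot": [0, 0, 0], "grip": -1}, {"translation": [-0.29, 0.013, 0], "delta_rot": [0, 0, 0], "grip": -1}, {"translation": [-0.307, 0.013, 0], "delta_rot": [0, 0, 0], "grip": -1}, {"translation": [-0.307, 0.013, 0], "delta_rot": [0, 0, 0], "grip": -1}]'

```text
time: 8.8
eef_pos: [0.4785, -0.0311, 0.1614]
ee_rot: [-3.142, -0.0, 1.39]
ft_force: [-0.7, -0.8, 0.9]
opening: 0.0853
gripper_force: 0.0
```

```bash
python3 - <<'E'
from h import *
to(.4785,-.031,.057,79.8); C=cam("wrist"); im=imaging.camera("wrist"); cv2.imwrite("pics/w4.png",im[:,:,::-1]); to(.4785,-.031,.057,79.8)
T=imaging.camera("top"); cv2.imwrite("pics/top4.png",T[:,:,::-1])
c=blob(masks(im)["blue"]); print(cv2.boundingRect(c)); c=blob(masks(im)["red"]);print(cv2.boundingRect(c)); Rm,e,f,cx,cy=C
for p in ((.4785,-.031,.113),(.4792,-.032,.023),(.4957,.0616,.023)):
    q=Rm.T@(np.array(p)-e); print(q[:2]/q[2]*f+[cx,cy], 28/1000/q[2]*f)
x,y,w,h=cv2.boundingRect(blob(masks(T)["red"],(270,180,380,290)));print("redmat top",ray(cam("top"),(x+w/2-.5,y+h/2-.5),.023))
E
```

```text
t 8.8 pos [ 0.4785 -0.0311  0.1614] rpy [-180.    -0.    79.7] F [-0.7 -0.8  0.9] open 0.0853
delta [ 1.000e-04 -0.000e+00  1.044e-01] rot [-0.  -0.  -0.1]
t 8.85 pos [ 0.4786 -0.0303  0.1613] rpy [-180.    -0.    79.7] F [-0.   0.3  0.9] open 0.0856
delta [-0.0008  0.      0.1043] rot [-0.  -0.  -0.1]
(271, 179, 100, 122)
(264, 50, 111, 118)
[318.18108776 264.25286486] 47.19657799829163
[319.57995283 230.24635823] 32.976502690353165
[318.9803308  111.01866157] 36.10498975590575
redmat top [0.49579417 0.0748147  0.023     ]
```

View pics/w4.png

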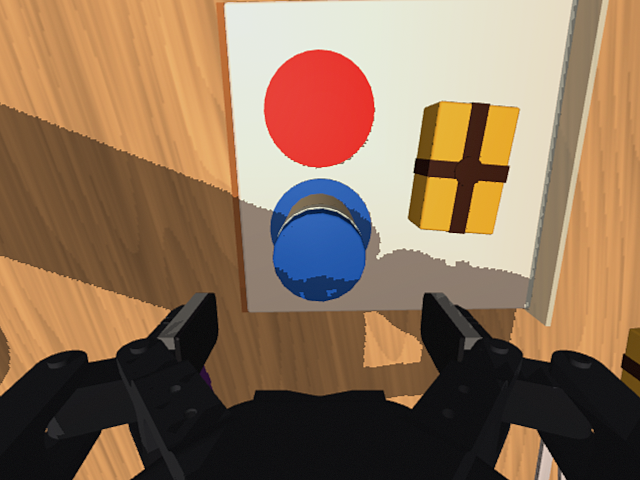

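Red mat at (319,109), blue mat at (320,229), blue lid at about (319,253), so the lid is about 6 mm along tool x from my estimate. Correct and grasp.

servo_tool --deltas '[{"translation": [0.005, 0.001, 0.03], "delta_rot": [0, 0, 0], "grip": -1}, {"translation": [0.005, 0.001, 0.06], "delta_rot": [0, 0, 0], "grip": -1}, {"translation": [0.005, 0.001, 0.09], "delta_rot": [0, 0, 0], "grip": -1}, {"translation": [0.005, 0.001, 0.103], "delta_rot": [0, 0, 0], "grip": -1}, {"translation": [0.005, 0.001, 0.103], "delta_rot": [0, 0, 0], "grip": -1}, {"translation": [0.005, 0.001, 0.103], "delta_rot": [0, 0, 0], "grip": 1}, {"translation": [0.005, 0.001, 0.103], "delta_rot": [0, 0, 0], "grip": 1}, {"translation": [0.005, 0.001, 0.103], "delta_rot": [0, 0, 0], "grip": 1}]'

```text
time: 9.9
eef_pos: [0.4809, -0.0259, 0.0595]
ee_rot: [3.14, -0.0, 1.392]
ft_force: [-1.6, 1.8, 4.7]
opening: 0.0556
gripper_force: 35.9
```

servo_tool --deltas '[{"translation": [0, 0, 0], "delta_rot": [0, 0, 0], "grip": 1}, {"translation": [0, 0, 0], "delta_rot": [0, 0, 0], "grip": 1}, {"translation": [0, 0, -0.015], "delta_rot": [0, 0, 0], "grip": 1}, {"translation": [0, 0, -0.04], "delta_rot": [0, 0, 0], "grip": 1}, {"translation": [0, 0, -0.06], "delta_rot": [0, 0, 0], "grip": 1}, {"translation": [0, 0, -0.06], "delta_rot": [0, 0, 0], "grip": 1}]'

```text
time: 10.65
eef_pos: [0.4818, -0.0263, 0.1199]
ee_rot: [3.137, -0.0, 1.392]
ft_force: [0.7, 0.8, -3.3]
opening: 0.0551
gripper_force: 37.8
```

```bash
python3 - <<'E'
from h import *
im=imaging.camera("wrist"); cv2.imwrite("pics/w5.png",im[:,:,::-1]); to(.425,.3454,.041,79.8)
C=cam("wrist")
s=sensors.state()['eef_pos']; z=s[2]-.056+.113
Rm,e,f,cx,cy=C
q=Rm.T@(np.array([s[0],s[1],z])-e); print(q[:2]/q[2]*f+[cx,cy], 28/1000/q[2]*f)
E
```

```text
t 10.7 pos [ 0.4809 -0.0261  0.1189] rpy [179.9  -0.   79.8] F [-0.4  0.8 -2.3] open 0.0555
delta [ 0.3556 -0.1212  0.0777] rot [ 0.1 -0.  -0. ]
[317.39098636 382.58898658] 95.02088174350804
```

View pics/w5.png

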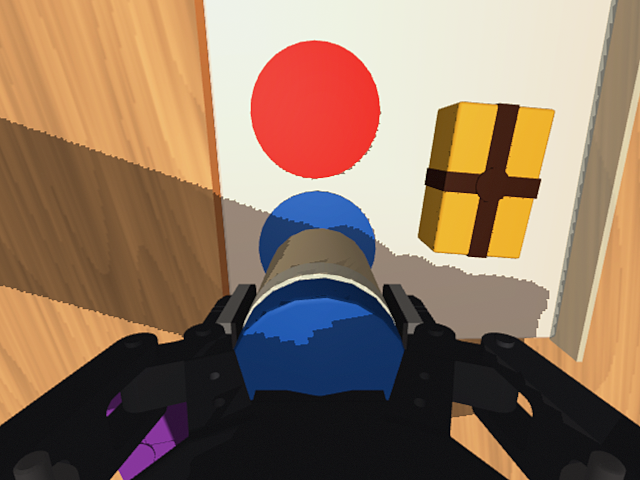

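The blue jar is held centred (lid spans 235..405 at the pads) with the red mat clear. I carry it to the near end of the tray.

servo_tool --deltas '[{"translation": [0.03, -0.02, 0], "delta_rot": [0, 0, 0], "grip": 1}, {"translation": [0.07, -0.045, 0], "delta_rot": [0, 0, 0], "grip": 1}, {"translation": [0.115, -0.07, 0], "delta_rot": [0, 0, 0], "grip": 1}, {"translation": [0.16, -0.09, 0], "delta_rot": [0, 0, 0], "grip": 1}, {"translation": [0.205, -0.105, 0], "delta_rot": [0, 0, 0], "grip": 1}, {"translation": [0.25, -0.115, 0], "delta_rot": [0, 0, 0], "grip": 1}, {"translation": [0.295, -0.12, 0], "delta_rot": [0, 0, 0], "grip": 1}, {"translation": [0.33, -0.121, 0], "delta_rot": [0, 0, 0], "grip": 1}]'

```text
time: 11.7
eef_pos: [0.419, 0.3218, 0.1172]
ee_rot: [-3.14, 0.001, 1.393]
ft_force: [-0.2, 0.4, -2.7]
opening: 0.0553
gripper_force: 37.7
```

servo_tool --deltas '[{"translation": [0.022, 0, 0.005], "delta_rot": [0, 0, 0], "grip": 1}, {"translation": [0.025, 0, 0.025], "delta_rot": [0, 0, 0], "grip": 1}, {"translation": [0.025, 0, 0.05], "delta_rot": [0, 0, 0], "grip": 1}, {"translation": [0.025, 0, 0.065], "delta_rot": [0, 0, 0], "grip": 1}, {"translation": [0.025, 0, 0.073], "delta_rot": [0, 0, 0], "grip": 1}, {"translation": [0.025, 0, 0.075], "delta_rot": [0, 0, 0], "grip": 1}, {"translation": [0.025, 0, 0.076], "delta_rot": [0, 0, 0], "grip": 1}]'

```text
time: 12.58
eef_pos: [0.4249, 0.3451, 0.0428]
ee_rot: [3.141, -0.001, 1.392]
ft_force: [0.5, -0.2, -3.0]
opening: 0.0553
gripper_force: 37.7
```

servo_tool --deltas '[{"translation": [0, 0, 0.001], "delta_rot": [0, 0, 0], "grip": 1}, {"translation": [0, 0, 0.002], "delta_rot": [0, 0, 0], "grip": 1}]'

```text
time: 12.82
eef_pos: [0.4249, 0.3453, 0.0415]
ee_rot: [3.141, -0.001, 1.392]
ft_force: [-3.1, -2.0, 14.3]
opening: 0.0557
gripper_force: 38.9
```

servo_tool --deltas '[{"translation": [0, 0, 0.001], "delta_rot": [0, 0, 0], "grip": 1}, {"translation": [0, 0, 0.001], "delta_rot": [0, 0, 0], "grip": 1}]'

```text
time: 13.08
eef_pos: [0.4248, 0.3453, 0.0415]
ee_rot: [3.14, -0.001, 1.392]
ft_force: [-3.9, -2.1, 16.1]
opening: 0.0553
gripper_force: 39.1
```

servo_tool --deltas '[{"translation": [0, 0, -0.001], "delta_rot": [0, 0, 0], "grip": -1}, {"translation": [0, 0, -0.001], "delta_rot": [0, 0, 0], "grip": -1}, {"translation": [0, 0, -0.001], "delta_rot": [0, 0, 0], "grip": -1}, {"translation": [0, 0, -0.002], "delta_rot": [0, 0, 0], "grip": -1}, {"translation": [0, 0, -0.03], "delta_rot": [0, 0, 0], "grip": -1}, {"translation": [0, 0, -0.08], "delta_rot": [0, 0, 0], "grip": -1}, {"translation": [-0.02, 0, -0.12], "delta_rot": [0, 0, 0], "grip": -1}, {"translation": [-0.06, 0.02, -0.13], "delta_rot": [0, 0, 0], "grip": -1}]'

```text
time: 14.08
eef_pos: [0.4346, 0.2836, 0.1722]
ee_rot: [3.138, -0.004, 1.395]
ft_force: [0.6, -0.3, -0.6]
opening: 0.0853
gripper_force: 0.0
```

```bash
python3 - <<'E'
from h import *
to(.590,0,.17,75.6)
E
```

```text
t 14.07 pos [0.4346 0.2836 0.1722] rpy [179.8  -0.2  79.9] F [ 0.6 -0.3 -0.6] open 0.0853
delta [-0.252   0.2026  0.0021] rot [ 0.2 -0.2  4.3]
```

servo_tool --deltas '[{"translation": [-0.035, 0.028, 0], "delta_rot": [0, 0, 1], "grip": -1}, {"translation": [-0.075, 0.06, 0], "delta_rot": [0, 0, 2], "grip": -1}, {"translation": [-0.12, 0.095, 0], "delta_rot": [0, 0, 3], "grip": -1}, {"translation": [-0.165, 0.13, 0], "delta_rot": [0, 0, 4], "grip": -1}, {"translation": [-0.205, 0.165, 0], "delta_rot": [0, 0, 4.3], "grip": -1}, {"translation": [-0.24, 0.193, 0], "delta_rot": [0, 0, 4.3], "grip": -1}, {"translation": [-0.252, 0.202, 0], "delta_rot": [0, 0, 4.3], "grip": -1}, {"translation": [-0.252, 0.202, 0], "delta_rot": [0, 0, 4.3], "grip": -1}]'

```text
time: 15.08
eef_pos: [0.5873, -0.0019, 0.169]
ee_rot: [-3.141, -0.0, 1.316]
ft_force: [-0.0, 0.0, -0.2]
opening: 0.0854
gripper_force: 0.0
```

```bash
python3 - <<'E'
from h import *
im=imaging.camera("wrist"); cv2.imwrite("pics/w6.png",im[:,:,::-1]); to(.590,0,.17,75.6); C=cam("wrist")
h=cv2.cvtColor(im,cv2.COLOR_RGB2HSV).astype(int); m=(h[...,1]>110)&(h[...,0]<32)
c=blob(m,(200,120,460,330),3); print(cv2.boundingRect(c),cv2.minAreaRect(c))
s=sensors.state()['eef_pos'];Rm,e,f,cx,cy=C
for p in ((.5908,0,.058),(.5908,0,.02)):
    q=Rm.T@(np.array(p)-e); print(q[:2]/q[2]*f+[cx,cy])
T=imaging.camera("top"); M=masks(T); Ct=cam("top")
for n,z,b in(("red",.095,(160,180,260,320)),("blue",.095,(160,180,260,320))):
    c=blob(M[n],b); print(n,cv2.boundingRect(c),ray(Ct,cv2.minEnclosingCircle(c)[0],z)[:2])
for n in("red","blue"):
    c=blob(M[n],(260,180,380,290)); x,y,w,hh=cv2.boundingRect(c); print("mat",n,(x,y,w,hh),ray(Ct,(x+w/2-.5,y+hh/2-.5),.023)[:2])
cv2.imwrite("pics/top6.png",T[:,:,::-1])
E
```

```text
t 15.12 pos [ 0.5867 -0.001   0.169 ] rpy [-179.9   -0.    75.4] F [ 0.1 -0.1  0.3] open 0.0855
delta [ 0.0018  0.0029 -0.001 ] rot [-0.1 -0.  -0.2]
(287, 172, 75, 117) ((324.0, 230.0), (116.0, 74.0), 90.0)
[323.5549879 235.1631113]
[323.10479841 224.44628001]
red (184, 232, 23, 21) [0.52841241 0.32791839]
blue (179, 273, 22, 21) [0.42561429 0.34166702]
mat red (292, 239, 26, 32) [0.49564824 0.05499428]
mat blue (322, 245, 23, 31) [ 0.480575   -0.02017514]
```

View pics/w6.png

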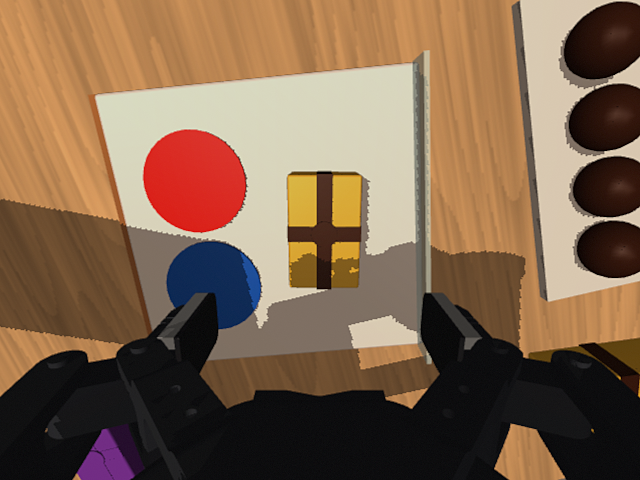

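The box at (324,231) is square to the fingers and its ribbon cross is visible. The empty mats are at (195,181) and (213,285). Small correction, descend, grip.

servo_tool --deltas '[{"translation": [0.004, 0.003, 0.03], "delta_rot": [0, 0, 0], "grip": -1}, {"translation": [0.004, 0.003, 0.07], "delta_rot": [0, 0, 0], "grip": -1}, {"translation": [0.004, 0.003, 0.11], "delta_rot": [0, 0, 0], "grip": -1}, {"translation": [0.004, 0.003, 0.135], "delta_rot": [0, 0, 0], "grip": -1}, {"translation": [0.004, 0.003, 0.143], "delta_rot": [0, 0, 0], "grip": -1}, {"translation": [0.004, 0.003, 0.143], "delta_rot": [0, 0, 0], "grip": -1}, {"translation": [0.004, 0.003, 0.143], "delta_rot": [0, 0, 0], "grip": 1}, {"translation": [0.004, 0.003, 0.143], "delta_rot": [0, 0, 0], "grip": 1}]'

```text
time: 16.18
eef_pos: [0.5923, 0.0016, 0.0277]
ee_rot: [3.14, -0.001, 1.317]
ft_force: [0.7, 0.7, 1.5]
opening: 0.0553
gripper_force: 38.4
```

servo_tool --deltas '[{"translation": [0, 0, 0], "delta_rot": [0, 0, 0], "grip": 1}, {"translation": [0, 0, 0], "delta_rot": [0, 0, 0], "grip": 1}, {"translation": [0, 0, 0], "delta_rot": [0, 0, 0], "grip": 1}]'

```text
time: 16.55
eef_pos: [0.5923, 0.0016, 0.0277]
ee_rot: [3.14, -0.001, 1.317]
ft_force: [0.9, 1.3, 5.9]
opening: 0.0553
gripper_force: 38.8
```

servo_tool --deltas '[{"translation": [0, 0, -0.02], "delta_rot": [0, 0, 0], "grip": 1}, {"translation": [0, 0, -0.05], "delta_rot": [0, 0, 0], "grip": 1}, {"translation": [-0.02, -0.004, -0.075], "delta_rot": [0, 0, 0], "grip": 1}, {"translation": [-0.06, -0.01, -0.08], "delta_rot": [0, 0, 0], "grip": 1}, {"translation": [-0.105, -0.017, -0.08], "delta_rot": [0, 0, 0], "grip": 1}, {"translation": [-0.15, -0.024, -0.08], "delta_rot": [0, 0, 0], "grip": 1}, {"translation": [-0.195, -0.031, -0.08], "delta_rot": [0, 0, 0], "grip": 1}, {"translation": [-0.24, -0.038, -0.08], "delta_rot": [0, 0, 0], "grip": 1}]'

```text
time: 17.55
eef_pos: [0.4935, -0.2225, 0.1066]
ee_rot: [3.141, -0.0, 1.317]
ft_force: [-0.8, -0.6, -2.2]
opening: 0.0554
gripper_force: 38.4
```

```bash
python3 - <<'E'
from h import *
to(.4401,-.3465,.0242,75.5)
im=imaging.camera("wrist"); cv2.imwrite("pics/w7.png",im[:,:,::-1])
E
```

```text
t 17.55 pos [ 0.4935 -0.2225  0.1066] rpy [180.   -0.   75.5] F [-0.8 -0.6 -2.2] open 0.0554
delta [-0.1334 -0.0206  0.0824] rot [ 0. -0. -0.]
```

View pics/w7.png

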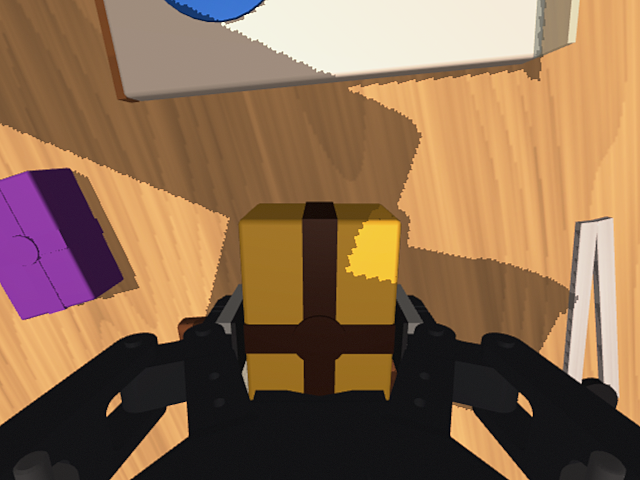

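The box is held with its ribbon cross midway between the pads (320,338), so it's centred. Now I carry it to the doily.

servo_tool --deltas '[{"translation": [-0.04, -0.007, 0], "delta_rot": [0, 0, 0], "grip": 1}, {"translation": [-0.08, -0.013, 0], "delta_rot": [0, 0, 0], "grip": 1}, {"translation": [-0.115, -0.018, 0.01], "delta_rot": [0, 0, 0], "grip": 1}, {"translation": [-0.132, -0.021, 0.03], "delta_rot": [0, 0, 0], "grip": 1}, {"translation": [-0.132, -0.021, 0.055], "delta_rot": [0, 0, 0], "grip": 1}, {"translation": [-0.132, -0.021, 0.07], "delta_rot": [0, 0, 0], "grip": 1}, {"translation": [-0.132, -0.021, 0.077], "delta_rot": [0, 0, 0], "grip": 1}, {"translation": [-0.132, -0.021, 0.079], "delta_rot": [0, 0, 0], "grip": 1}]'

```text
time: 18.6
eef_pos: [0.4412, -0.3435, 0.0272]
ee_rot: [-3.141, -0.0, 1.318]
ft_force: [0.9, 0.3, -2.6]
opening: 0.0554
gripper_force: 38.3
```

servo_tool --deltas '[{"translation": [0, 0, 0.001], "delta_rot": [0, 0, 0], "grip": 1}, {"translation": [0, 0, 0.001], "delta_rot": [0, 0, 0], "grip": 1}]'

```text
time: 18.85
eef_pos: [0.4414, -0.3439, 0.0268]
ee_rot: [3.141, 0.0, 1.317]
ft_force: [-0.5, 0.3, -2.4]
opening: 0.0556
gripper_force: 38.3
```

servo_tool --deltas '[{"translation": [0, 0, 0.001], "delta_rot": [0, 0, 0], "grip": 1}, {"translation": [0, 0, 0.001], "delta_rot": [0, 0, 0], "grip": 1}]'

```text
time: 19.1
eef_pos: [0.441, -0.3438, 0.0254]
ee_rot: [3.141, 0.0, 1.317]
ft_force: [-0.4, -0.1, -3.1]
opening: 0.0551
gripper_force: 38.3
```

servo_tool --deltas '[{"translation": [-0.002, 0, 0], "delta_rot": [0, 0, 0], "grip": 1}, {"translation": [-0.002, 0, 0.001], "delta_rot": [0, 0, 0], "grip": 1}, {"translation": [-0.002, 0, 0.001], "delta_rot": [0, 0, 0], "grip": 1}]'

```text
time: 19.48
eef_pos: [0.4405, -0.3458, 0.0243]
ee_rot: [3.141, -0.0, 1.317]
ft_force: [0.2, -1.7, -3.4]
opening: 0.0551
gripper_force: 38.3
```

servo_tool --deltas '[{"translation": [0, 0, 0.001], "delta_rot": [0, 0, 0], "grip": 1}, {"translation": [0, 0, 0.001], "delta_rot": [0, 0, 0], "grip": 1}]'

```text
time: 19.73
eef_pos: [0.4405, -0.3459, 0.0242]
ee_rot: [3.141, 0.0, 1.317]
ft_force: [-2.4, 1.4, 7.2]
opening: 0.0554
gripper_force: 39.5
```

servo_tool --deltas '[{"translation": [0, 0, -0.001], "delta_rot": [0, 0, 0], "grip": -1}, {"translation": [0, 0, -0.001], "delta_rot": [0, 0, 0], "grip": -1}, {"translation": [0, 0, -0.001], "delta_rot": [0, 0, 0], "grip": -1}, {"translation": [0, 0, -0.002], "delta_rot": [0, 0, 0], "grip": -1}, {"translation": [0, 0, -0.03], "delta_rot": [0, 0, 0], "grip": -1}, {"translation": [0, 0, -0.08], "delta_rot": [0, 0, 0], "grip": -1}, {"translation": [0.02, 0, -0.12], "delta_rot": [0, 0, 0], "grip": -1}, {"translation": [0.06, 0.02, -0.135], "delta_rot": [0, 0, -2], "grip": -1}]'

```text
time: 20.72
eef_pos: [0.4754, -0.2939, 0.161]
ee_rot: [3.138, 0.002, 1.35]
ft_force: [0.7, 0.5, -0.7]
opening: 0.0855
gripper_force: 0.0
```

```bash
python3 - <<'E'
from h import *
to(.528,.331,.165,79.8)
E
```

```text
t 20.73 pos [ 0.4754 -0.2939  0.161 ] rpy [1.798e+02 1.000e-01 7.740e+01] F [ 0.7  0.5 -0.7] open 0.0855
delta [ 0.6213 -0.0854 -0.0055] rot [ 0.2  0.1 -2.4]
```

servo_tool --deltas '[{"translation": [0.05, -0.007, -0.005], "delta_rot": [0, 0, -1], "grip": -1}, {"translation": [0.1, -0.014, -0.005], "delta_rot": [0, 0, -2], "grip": -1}, {"translation": [0.16, -0.022, -0.005], "delta_rot": [0, 0, -2.4], "grip": -1}, {"translation": [0.22, -0.03, -0.005], "delta_rot": [0, 0, -2.4], "grip": -1}, {"translation": [0.28, -0.038, -0.005], "delta_rot": [0, 0, -2.4], "grip": -1}, {"translation": [0.34, -0.047, -0.005], "delta_rot": [0, 0, -2.4], "grip": -1}, {"translation": [0.4, -0.055, -0.005], "delta_rot": [0, 0, -2.4], "grip": -1}, {"translation": [0.45, -0.062, -0.005], "delta_rot": [0, 0, -2.4], "grip": -1}]'

```text
time: 21.72
eef_pos: [0.5118, 0.1624, 0.1635]
ee_rot: [3.141, -0.0, 1.395]
ft_force: [0.5, -1.3, 0.3]
opening: 0.0858
gripper_force: 0.0
```

servo_tool --deltas '[{"translation": [0.05, -0.007, 0], "delta_rot": [0, 0, 0], "grip": -1}, {"translation": [0.1, -0.014, 0], "delta_rot": [0, 0, 0], "grip": -1}, {"translation": [0.15, -0.022, 0], "delta_rot": [0, 0, 0], "grip": -1}, {"translation": [0.17, -0.024, 0], "delta_rot": [0, 0, 0], "grip": -1}, {"translation": [0.17, -0.024, 0], "delta_rot": [0, 0, 0], "grip": -1}]'

```text
time: 22.35
eef_pos: [0.5181, 0.3325, 0.1631]
ee_rot: [-3.142, 0.0, 1.396]
ft_force: [-0.5, -1.3, -0.8]
opening: 0.0855
gripper_force: 0.0
```

```bash
python3 - <<'E'
from h import *
T=imaging.camera("top"); im=imaging.camera("wrist"); cv2.imwrite("pics/w8.png",im[:,:,::-1]); to(.528,.331,.041,79.8); C=cam("wrist"); M=masks(im); Rm,e,f,cx,cy=C
for n,p in(("red",(.528,.331,.095)),("blue",(.425,.344,.095))):
    print(n,cv2.boundingRect(blob(M[n]))); q=Rm.T@(np.array(p)-e); print(q[:2]/q[2]*f+[cx,cy], .028/q[2]*f)
cv2.imwrite("pics/top8.png",T[:,:,::-1]); M=masks(T); Ct=cam("top")
for n in("red","blue"):
    c=blob(M[n],(260,180,380,290)); x,y,w,h=cv2.boundingRect(c); print("mat",n,(x,y,w,h),ray(Ct,(x+w/2-.5,y+h/2-.5),.023)[:2].round(4))
c=blob(M["gold"],(420,235,495,312),7); q=cv2.minAreaRect(c); print(q,ray(Ct,q[0],.0545))
a=cv2.resize(T[220:320,410:510],(400,400)); b=cv2.resize(im,(533,400)); 
cv2.imwrite("pics/c8.png",cv2.resize(np.hstack([a,b]),(790,339))[:,:,::-1])
E
```

```text
t 22.45 pos [0.5179 0.3305 0.1631] rpy [-1.80e+02  1.00e-01  7.99e+01] F [ 0.2 -0.1  0.1] open 0.0855
delta [0.0024 0.0099 0.122 ] rot [-0.   0.1  0.1]
red (291, 209, 85, 84)
[333.5960417  250.91668947] 43.25538519935641
blue (134, 216, 87, 83)
[174.45218567 258.52522165] 42.948902957656216
mat red (287, 239, 31, 32) [0.4957 0.0616]
mat blue (322, 245, 32, 31) [ 0.4805 -0.0321]
((459.00006103515625, 274.50006103515625), (36.62287902832031, 21.3431339263916), 14.03624439239502) [ 0.44048181 -0.3441677   0.0545    ]
```

View pics/c8.png

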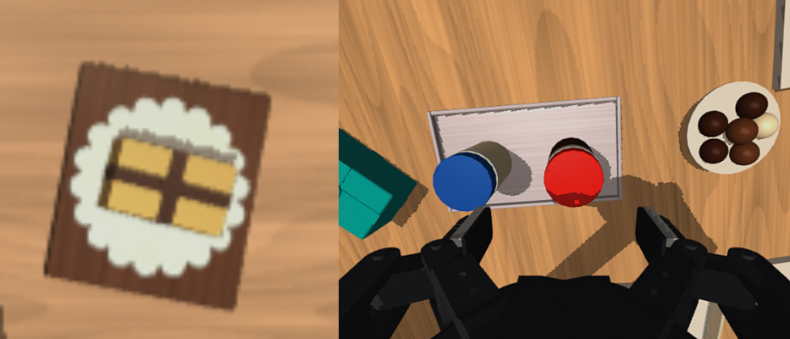

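Left crop: the box lies flat and central on the doily. Right: both jars stand upright in the tray, red lid at (333,251) exactly as predicted and blue at (177,257). Grasp red.

servo_tool --deltas '[{"translation": [0.002, 0.01, 0.03], "delta_rot": [0, 0, 0], "grip": -1}, {"translation": [0.002, 0.01, 0.07], "delta_rot": [0, 0, 0], "grip": -1}, {"translation": [0.002, 0.01, 0.105], "delta_rot": [0, 0, 0], "grip": -1}, {"translation": [0.002, 0.01, 0.121], "delta_rot": [0, 0, 0], "grip": -1}, {"translation": [0.002, 0.01, 0.121], "delta_rot": [0, 0, 0], "grip": -1}, {"translation": [0.002, 0.01, 0.121], "delta_rot": [0, 0, 0], "grip": 1}, {"translation": [0.002, 0.01, 0.121], "delta_rot": [0, 0, 0], "grip": 1}, {"translation": [0.002, 0.01, 0.121], "delta_rot": [0, 0, 0], "grip": 1}]'

```text
time: 23.45
eef_pos: [0.5293, 0.3324, 0.0441]
ee_rot: [3.14, -0.001, 1.394]
ft_force: [-1.1, -0.9, 6.0]
opening: 0.0556
gripper_force: 37.1
```

servo_tool --deltas '[{"translation": [0, 0, 0], "delta_rot": [0, 0, 0], "grip": 1}, {"translation": [0, 0, 0], "delta_rot": [0, 0, 0], "grip": 1}, {"translation": [0, 0, -0.015], "delta_rot": [0, 0, 0], "grip": 1}, {"translation": [0, 0, -0.04], "delta_rot": [0, 0, 0], "grip": 1}, {"translation": [0, 0, -0.065], "delta_rot": [0, 0, 0], "grip": 1}, {"translation": [0, 0, -0.075], "delta_rot": [0, 0, 0], "grip": 1}, {"translation": [-0.03, 0, -0.075], "delta_rot": [0, 0, 0], "grip": 1}, {"translation": [-0.07, 0.006, -0.075], "delta_rot": [0, 0, 0], "grip": 1}]'

```text
time: 24.45
eef_pos: [0.5215, 0.2619, 0.1175]
ee_rot: [3.141, -0.0, 1.396]
ft_force: [-0.5, -1.3, -1.6]
opening: 0.055
gripper_force: 37.9
```

```bash
python3 - <<'E'
from h import *
to(.4957,.0616,.059,79.8)
E
```

```text
t 24.45 pos [0.5215 0.2619 0.1175] rpy [180.  -0.  80.] F [-0.5 -1.3 -1.6] open 0.055
delta [-0.2018  0.0094  0.0584] rot [ 0.  -0.   0.2]
```

servo_tool --deltas '[{"translation": [-0.045, 0.002, 0], "delta_rot": [0, 0, 0], "grip": 1}, {"translation": [-0.09, 0.004, 0], "delta_rot": [0, 0, 0], "grip": 1}, {"translation": [-0.135, 0.006, 0], "delta_rot": [0, 0, 0], "grip": 1}, {"translation": [-0.175, 0.008, 0], "delta_rot": [0, 0, 0], "grip": 1}, {"translation": [-0.2, 0.009, 0.01], "delta_rot": [0, 0, 0], "grip": 1}, {"translation": [-0.2, 0.009, 0.03], "delta_rot": [0, 0, 0], "grip": 1}, {"translation": [-0.2, 0.009, 0.045], "delta_rot": [0, 0, 0], "grip": 1}, {"translation": [-0.2, 0.009, 0.051], "delta_rot": [0, 0, 0], "grip": 1}]'

```text
time: 25.45
eef_pos: [0.495, 0.0637, 0.0654]
ee_rot: [-3.14, 0.0, 1.394]
ft_force: [-0.6, -0.5, -1.1]
opening: 0.0553
gripper_force: 37.8
```

servo_tool --deltas '[{"translation": [0, 0, 0], "delta_rot": [0, 0, 0], "grip": 1}, {"translation": [0, 0, 0.001], "delta_rot": [0, 0, 0], "grip": 1}]'

```text
time: 25.7
eef_pos: [0.4962, 0.0638, 0.0657]
ee_rot: [3.141, -0.0, 1.395]
ft_force: [0.3, 0.4, -1.9]
opening: 0.0554
gripper_force: 37.8
```

```bash
python3 - <<'E'
from h import *
to(.4957,.0629,.062,79.8); print(ray(cam("top"),(302,255),.023))
T=imaging.camera("top");M=masks(T);c=blob(M["red"],(260,180,380,290));print(cv2.boundingRect(c))
E
```

```text
t 25.7 pos [0.4962 0.0638 0.0657] rpy [179.9  -0.   79.9] F [ 0.3  0.4 -1.9] open 0.0554
delta [-0.001  -0.0003  0.0037] rot [ 0.1 -0.   0.1]
[0.49437596 0.06160811 0.023     ]
(0, 0, 0, 0)
```

servo_tool --deltas '[{"translation": [-0.001, 0, 0.001], "delta_rot": [0, 0, 0], "grip": 1}, {"translation": [-0.001, 0, 0.002], "delta_rot": [0, 0, 0], "grip": 1}, {"translation": [-0.001, 0, 0.003], "delta_rot": [0, 0, 0], "grip": 1}]'

```text
time: 26.12
eef_pos: [0.4956, 0.0625, 0.0624]
ee_rot: [3.141, -0.0, 1.394]
ft_force: [-0.1, 0.1, -1.6]
opening: 0.0554
gripper_force: 37.8
```

servo_tool --deltas '[{"translation": [0, 0, 0.001], "delta_rot": [0, 0, 0], "grip": 1}, {"translation": [0, 0, 0.001], "delta_rot": [0, 0, 0], "grip": 1}]'

```text
time: 26.38
eef_pos: [0.4955, 0.0624, 0.0621]
ee_rot: [3.141, -0.0, 1.394]
ft_force: [-2.0, -0.7, 8.3]
opening: 0.0554
gripper_force: 38.7
```

servo_tool --deltas '[{"translation": [0, 0, -0.001], "delta_rot": [0, 0, 0], "grip": -1}, {"translation": [0, 0, -0.001], "delta_rot": [0, 0, 0], "grip": -1}, {"translation": [0, 0, -0.001], "delta_rot": [0, 0, 0], "grip": -1}, {"translation": [0, 0, -0.002], "delta_rot": [0, 0, 0], "grip": -1}, {"translation": [0, 0, -0.03], "delta_rot": [0, 0, 0], "grip": -1}, {"translation": [0, 0, -0.08], "delta_rot": [0, 0, 0], "grip": -1}, {"translation": [0.02, -0.02, -0.105], "delta_rot": [0, 0, 0], "grip": -1}, {"translation": [0.06, -0.05, -0.105], "delta_rot": [0, 0, 0], "grip": -1}]'

```text
time: 27.38
eef_pos: [0.4592, 0.1305, 0.1688]
ee_rot: [3.136, -0.002, 1.391]
ft_force: [0.3, 1.1, -0.1]
opening: 0.0855
gripper_force: 0.0
```

```bash
python3 - <<'E'
from h import *
to(.427,.344,.165,79.8)
E
```

```text
t 27.38 pos [0.4592 0.1305 0.1688] rpy [ 1.797e+02 -1.000e-01  7.970e+01] F [ 0.3  1.1 -0.1] open 0.0855
delta [ 0.2043 -0.0698  0.0037] rot [ 0.3 -0.1 -0.1]
```

servo_tool --deltas '[{"translation": [0.045, -0.016, 0.003], "delta_rot": [0, 0, 0], "grip": -1}, {"translation": [0.095, -0.034, 0.003], "delta_rot": [0, 0, 0], "grip": -1}, {"translation": [0.145, -0.052, 0.003], "delta_rot": [0, 0, 0], "grip": -1}, {"translation": [0.19, -0.067, 0.003], "delta_rot": [0, 0, 0], "grip": -1}, {"translation": [0.203, -0.07, 0.003], "delta_rot": [0, 0, 0], "grip": -1}, {"translation": [0.203, -0.07, 0.003], "delta_rot": [0, 0, 0], "grip": -1}, {"translation": [0.203, -0.07, 0.003], "delta_rot": [0, 0, 0], "grip": -1}]'

```text
time: 28.25
eef_pos: [0.4236, 0.3412, 0.1632]
ee_rot: [-3.141, 0.001, 1.393]
ft_force: [-0.7, -0.4, 0.2]
opening: 0.0855
gripper_force: 0.0
```

```bash
python3 - <<'E'
from h import *
T=imaging.camera("top"); im=imaging.camera("wrist"); cv2.imwrite("pics/w9.png",im[:,:,::-1]); to(.427,.344,.041,79.8); C=cam("wrist"); M=masks(im); Rm,e,f,cx,cy=C
for n,p in(("blue",(.427,.344,.095)),):
    print(n,cv2.boundingRect(blob(M[n]))); q=Rm.T@(np.array(p)-e); print(q[:2]/q[2]*f+[cx,cy], .028/q[2]*f)
cv2.imwrite("pics/top9.png",T[:,:,::-1]); M=masks(T); Ct=cam("top")
for n in("red","blue"):
    c=blob(M[n],(260,180,380,290)); x,y,w,h=cv2.boundingRect(c); print("mat",n,(x,y,w,h),ray(Ct,(x+w/2-.5,y+h/2-.5),.023)[:2].round(4))
cr=cv2.resize(T[215:295,265:375],(770,560),interpolation=2); cv2.imwrite("pics/c9.png",cr[:,:,::-1])
Rm,e,f,cx,cy=Ct
q=Rm.T@(np.array([.4957,.0616,.113])-e); print("lid expected",((q[:2]/q[2]*f+[cx,cy])-[265,215])*7, .028/q[2]*f*7)
E
```

```text
t 28.35 pos [0.4238 0.3411 0.1633] rpy [-180.     0.    79.8] F [-0.1  0.2 -0.5] open 0.0856
delta [0.0035 0.0027 0.1223] rot [-0.  0. -0.]
blue (278, 206, 84, 84)
[322.46771815 249.10251254] 43.267302853896986
mat red (287, 239, 31, 32) [0.4957 0.0616]
mat blue (322, 245, 32, 32) [ 0.4792 -0.032 ]
lid expected [248.11371863 270.98264864] 78.97260377891479
```

View pics/c9.png

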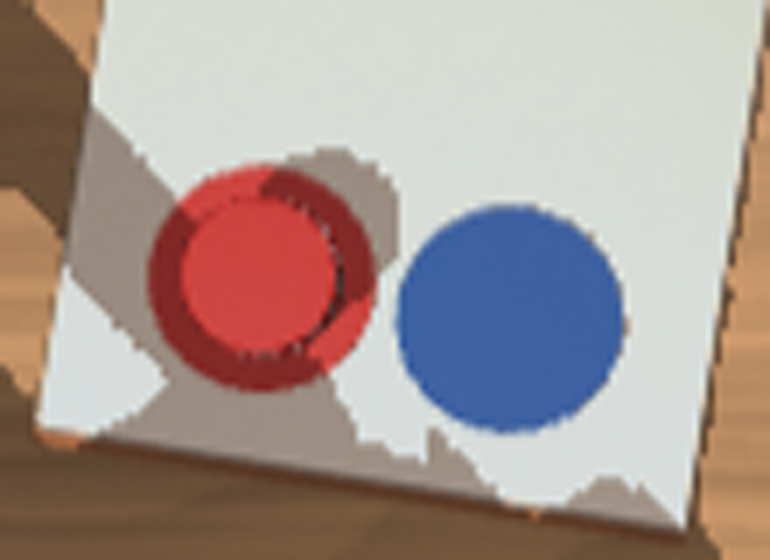

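Red stands upright on its mat (crop: lid (260,276), mat (262,276)), within about 3 mm of the middle. The blue lid in the wrist view is at (320,248). Grasp blue.

servo_tool --deltas '[{"translation": [0.004, 0.001, 0.03], "delta_rot": [0, 0, 0], "grip": -1}, {"translation": [0.004, 0.001, 0.07], "delta_rot": [0, 0, 0], "grip": -1}, {"translation": [0.004, 0.001, 0.105], "delta_rot": [0, 0, 0], "grip": -1}, {"translation": [0.004, 0.001, 0.121], "delta_rot": [0, 0, 0], "grip": -1}, {"translation": [0.004, 0.001, 0.121], "delta_rot": [0, 0, 0], "grip": -1}, {"translation": [0.004, 0.001, 0.121], "delta_rot": [0, 0, 0], "grip": 1}, {"translation": [0.004, 0.001, 0.121], "delta_rot": [0, 0, 0], "grip": 1}, {"translation": [0.004, 0.001, 0.121], "delta_rot": [0, 0, 0], "grip": 1}]'

```text
time: 29.35
eef_pos: [0.4261, 0.3468, 0.0439]
ee_rot: [3.14, -0.002, 1.394]
ft_force: [-0.9, 0.2, 6.8]
opening: 0.0553
gripper_force: 36.8
```

servo_tool --deltas '[{"translation": [0, 0, 0], "delta_rot": [0, 0, 0], "grip": 1}, {"translation": [0, 0, 0], "delta_rot": [0, 0, 0], "grip": 1}, {"translation": [0, 0, -0.015], "delta_rot": [0, 0, 0], "grip": 1}, {"translation": [0, 0, -0.045], "delta_rot": [0, 0, 0], "grip": 1}, {"translation": [0, 0, -0.085], "delta_rot": [0, 0, 0], "grip": 1}, {"translation": [0, 0, -0.125], "delta_rot": [0, 0, 0], "grip": 1}, {"translation": [-0.03, 0, -0.15], "delta_rot": [0, 0, 0], "grip": 1}, {"translation": [-0.07, 0, -0.155], "delta_rot": [0, 0, 0], "grip": 1}]'

```text
time: 30.35
eef_pos: [0.4143, 0.2778, 0.2005]
ee_rot: [3.137, -0.003, 1.396]
ft_force: [0.4, -0.9, -3.0]
opening: 0.0552
gripper_force: 38.3
```

```bash
python3 - <<'E'
from h import *
to(.479,-.031,.062,79.8)
E
```

```text
t 30.35 pos [0.4143 0.2778 0.2005] rpy [179.7  -0.2  80. ] F [ 0.4 -0.9 -3. ] open 0.0552
delta [-0.2933  0.1168  0.138 ] rot [ 0.3 -0.2  0.2]
```

servo_tool --deltas '[{"translation": [-0.04, 0.016, 0], "delta_rot": [0, 0, 0], "grip": 1}, {"translation": [-0.085, 0.034, 0], "delta_rot": [0, 0, 0], "grip": 1}, {"translation": [-0.13, 0.052, 0], "delta_rot": [0, 0, 0], "grip": 1}, {"translation": [-0.175, 0.07, 0], "delta_rot": [0, 0, 0], "grip": 1}, {"translation": [-0.22, 0.088, 0], "delta_rot": [0, 0, 0], "grip": 1}, {"translation": [-0.26, 0.104, 0], "delta_rot": [0, 0, 0], "grip": 1}, {"translation": [-0.285, 0.115, 0], "delta_rot": [0, 0, 0], "grip": 1}, {"translation": [-0.291, 0.117, 0], "delta_rot": [0, 0, 0], "grip": 1}]'

```text
time: 31.35
eef_pos: [0.4774, -0.0312, 0.1982]
ee_rot: [3.14, 0.0, 1.392]
ft_force: [0.3, 0.2, -3.0]
opening: 0.0553
gripper_force: 38.2
```

servo_tool --deltas '[{"translation": [0, 0, 0], "delta_rot": [0, 0, 0], "grip": 1}, {"translation": [0, 0, 0.02], "delta_rot": [0, 0, 0], "grip": 1}, {"translation": [0, 0, 0.05], "delta_rot": [0, 0, 0], "grip": 1}, {"translation": [0, 0, 0.08], "delta_rot": [0, 0, 0], "grip": 1}, {"translation": [0, 0, 0.105], "delta_rot": [0, 0, 0], "grip": 1}, {"translation": [0, 0, 0.12], "delta_rot": [0, 0, 0], "grip": 1}, {"translation": [0, 0, 0.128], "delta_rot": [0, 0, 0], "grip": 1}, {"translation": [0, 0, 0.13], "delta_rot": [0, 0, 0], "grip": 1}]'

```text
time: 32.35
eef_pos: [0.4768, -0.0289, 0.0673]
ee_rot: [-3.141, -0.0, 1.395]
ft_force: [-0.2, -0.0, -3.1]
opening: 0.0554
gripper_force: 38.2
```

```bash
python3 - <<'E'
from h import *
to(.4795,-.029,.062,79.8)
E
```

```text
t 32.35 pos [ 0.4768 -0.0289  0.0673] rpy [-180.    -0.    79.9] F [-0.2 -0.  -3.1] open 0.0554
delta [0.0004 0.0027 0.0053] rot [-0.  -0.   0.1]
```

servo_tool --deltas '[{"translation": [0, 0.002, 0.001], "delta_rot": [0, 0, 0], "grip": 1}, {"translation": [0, 0.002, 0.003], "delta_rot": [0, 0, 0], "grip": 1}, {"translation": [0, 0.002, 0.004], "delta_rot": [0, 0, 0], "grip": 1}, {"translation": [0, 0.002, 0.004], "delta_rot": [0, 0, 0], "grip": 1}]'

```text
time: 32.85
eef_pos: [0.4789, -0.0301, 0.0634]
ee_rot: [-3.142, -0.0, 1.394]
ft_force: [-0.0, 0.3, -2.9]
opening: 0.0552
gripper_force: 38.2
```

servo_tool --deltas '[{"translation": [0, 0, 0.001], "delta_rot": [0, 0, 0], "grip": 1}, {"translation": [0, 0, 0.001], "delta_rot": [0, 0, 0], "grip": 1}]'

```text
time: 33.1
eef_pos: [0.4789, -0.03, 0.0623]
ee_rot: [-3.141, -0.0, 1.394]
ft_force: [-1.3, -0.4, -2.6]
opening: 0.0553
gripper_force: 38.2
```

servo_tool --deltas '[{"translation": [0, 0, 0.001], "delta_rot": [0, 0, 0], "grip": 1}, {"translation": [0, 0, 0.001], "delta_rot": [0, 0, 0], "grip": 1}]'

```text
time: 33.35
eef_pos: [0.479, -0.0301, 0.0619]
ee_rot: [3.141, 0.0, 1.394]
ft_force: [-1.2, -0.1, 5.8]
opening: 0.0551
gripper_force: 38.9
```

servo_tool --deltas '[{"translation": [0, 0, -0.001], "delta_rot": [0, 0, 0], "grip": -1}, {"translation": [0, 0, -0.001], "delta_rot": [0, 0, 0], "grip": -1}, {"translation": [0, 0, -0.001], "delta_rot": [0, 0, 0], "grip": -1}, {"translation": [0, 0, -0.002], "delta_rot": [0, 0, 0], "grip": -1}, {"translation": [0, 0, -0.03], "delta_rot": [0, 0, 0], "grip": -1}, {"translation": [0, 0, -0.08], "delta_rot": [0, 0, 0], "grip": -1}, {"translation": [0, 0, -0.13], "delta_rot": [0, 0, 0], "grip": -1}, {"translation": [0.02, -0.01, -0.17], "delta_rot": [0, 0, 0], "grip": -1}]'

```text
time: 34.35
eef_pos: [0.4736, -0.0093, 0.2336]
ee_rot: [3.139, 0.0, 1.392]
ft_force: [0.5, 0.4, 1.1]
opening: 0.0854
gripper_force: 0.0
```

servo_tool --deltas '[{"translation": [0.05, -0.01, 0], "delta_rot": [0, 0, 0], "grip": -1}, {"translation": [0.1, -0.025, 0], "delta_rot": [0, 0, 0], "grip": -1}, {"translation": [0.15, -0.04, 0], "delta_rot": [0, 0, 0], "grip": -1}, {"translation": [0.2, -0.055, 0], "delta_rot": [0, 0, 0], "grip": -1}, {"translation": [0.25, -0.07, 0], "delta_rot": [0, 0, 0], "grip": -1}, {"translation": [0.3, -0.085, 0], "delta_rot": [0, 0, 0], "grip": -1}, {"translation": [0.33, -0.095, 0], "delta_rot": [0, 0, 0], "grip": -1}, {"translation": [0.33, -0.095, 0], "delta_rot": [0, 0, 0], "grip": -1}]'

```text
time: 35.35
eef_pos: [0.4366, 0.3349, 0.2311]
ee_rot: [-3.141, -0.0, 1.397]
ft_force: [-0.3, -0.5, -0.7]
opening: 0.0855
gripper_force: 0.0
```

```bash
python3 - <<'E'
from h import *
to(.42,.34,.23,80)
T=imaging.camera("top"); Ct=cam("top")
h=cv2.cvtColor(T,cv2.COLOR_RGB2HSV); M=masks(T)
c=blob((h[...,1]<70)|(M["gold"]),(420,235,495,312),9); print("doily",ray(Ct,cv2.minEnclosingCircle(c)[0],.0165),cv2.minEnclosingCircle(c))
c=blob(M["gold"],(420,235,495,312),7); print("box",ray(Ct,cv2.minAreaRect(c)[0],.0545))
cr=np.hstack([cv2.resize(T[170:300,260:390],(390,390),interpolation=2),cv2.resize(T[170:300,400:530],(390,390),interpolation=2)])
cv2.imwrite("pics/end.png",cr[:,:,::-1])
E
```

```text
t 35.35 pos [0.4366 0.3349 0.2311] rpy [-180.    -0.    80.1] F [-0.3 -0.5 -0.7] open 0.0855
delta [ 0.0022 -0.0172  0.0011] rot [-0.  -0.   0.1]
doily [ 0.43933548 -0.34675296  0.0165    ] ((456.58856201171875, 274.72760009765625), 26.86031723022461)
box [ 0.4398592  -0.34657846  0.0545    ]
```

View pics/end.png

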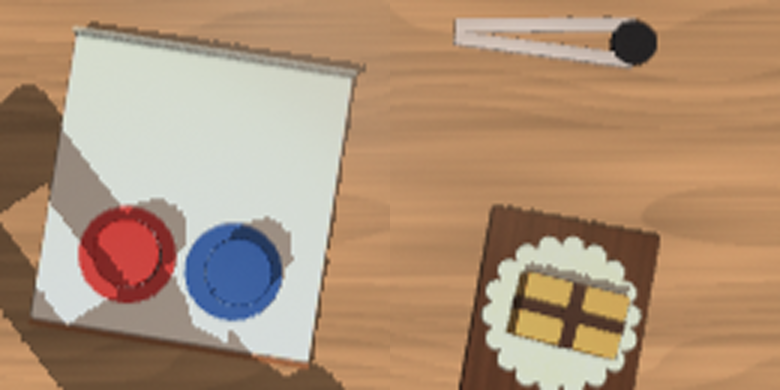

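Both jars stand upright near the middle of their own mats: red lid (128,253) on mat (127,253), blue lid (238,272) on mat (234,271). The box is centred on the doily to within 1 mm, the tongs are undisturbed and the arm is clear. Handing in.

```bash
python3 -c "
from rig import job; print(job.hand_in())"
```

```text
the job is handed in; nothing more can be done
None
```

The job is handed in: the gold gift box lies flat in the middle of the doily and both jars stand upright on the mats of their own lid colour, red about 3–4 mm off the middle and blue under 2 mm.

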